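# Demould a cast bracket and close the mould

## Task

Lift the cast bracket straight out of the open, sloping mould and set it down gently, not dropped, flat on its foot plate with the rib upwards in the empty tray. Then swing the mould's upper half fully shut. Keep the mould open until the bracket is in the tray, and leave the earlier bracket and the other things on the bench where they are.

Things in the scene. Friction and masses are not known exactly. Their poses are not given: they have to be found in the camera images.
- casting: Cast aluminium bracket to take out, about 130 g: foot plate 80 (x) x 46 (y) x 10 mm with a rib on its middle, 46 long (x), 12 thick (y), 24 mm tall above the plate. Origin: centre of the plate's underside; z points along the rib. It lies in the cavity with 2 mm play all round, plate flush with the mould face, rib standing free: z leans 30 degrees. It comes out only along z. Grip the rib across y.
- cavity: Fixed lower half of the dark steel mould, 140 (x) x 130 (y) x 28 mm, on a heavy fixed stand; its face slopes 30 degrees, low edge (40 mm high) towards the trays, high edge 110 mm up. Origin: middle of the face. x: up the slope; y: level, along the hinge; z: square out of the face, leaning towards the trays. The pocket, 84 x 50 x 10 mm deep, is centred at x = -15 mm, in line with the bracket.
- lid (a joint): Angle (rad) of the mould's hinged upper half: 0 shut, 1.45 to 1.7 at the start, stop at 1.75. It turns about the cavity's +y through lid_hinge. Standing open it overhangs the sloping face: a vertical tool at the bracket would hit it, a tool pointing along the cavity's -z clears it. The stiff hinge (0.55 N m) holds it at any angle; 3 to 6 N at the tab move it.
- lid_hinge (a point): Middle of the hinge line, in the plane of the lower half's face at its high edge (70 mm up the slope from the cavity body's origin).
- lid_tab (a point): Middle of the outer face of the steel tab (40 wide, 8 mm thick) on the free edge of the upper half, a hollow block 140 x 130 x 34 mm. 155 mm from the hinge line along the upper half, 34 mm out from its parting face; the tab's end is 15 mm beyond. Axes: -x from hinge to tab, z out of the outer face (when shut, as the cavity's). Push along -z to shut it.
- tray_free: The empty shallow wooden tray, fixed to the bench: 134 (x) x 104 (y) x 16 mm high outside, walls and floor 6 mm thick, so 122 x 92 mm inside. Origin: centre of its underside, on the bench; its floor is 6 mm above the origin.
- tray_used: The other tray, the same as the empty one, with the earlier bracket in it. Which of the two places each tray has varies.
- old_casting: An earlier bracket, the same as the one in the mould, lying flat in the other tray: leave it. Origin at the centre of its underside.
- jar: Amber glass jar, 68 mm diameter, 90 mm high, standing behind the work; origin at the centre of its underside. Leave it.
- hammer: Hammer lying on the bench at the far right; origin at its underside. Leave it.
- tin: Steel tin, 74 mm diameter, 110 mm high, to the left of the mould; origin at the centre of its underside. Leave it.
Not all that is in view belongs to the job. What is shaped like the casting but green is not meant. There is more than one size of the part that bears cavity; the job needs the larger.

How it is judged:
By the outcome, as a careful person would: the job done as asked, in the order asked, and still so for the second after the job is handed in, with the robot touching nothing.
It also fails if it takes over 58 s, if anything falls off the work surface, if the arm or the gripper's body presses on something with over 40 N, if the wrist force passes 120 N, or if a joint passes its speed limit or range.

## Robot

A 6-joint arm with a two-finger parallel gripper is mounted at the origin on the work surface. World frame = base frame: x ahead of the robot, y to its left, z up, the work surface at z = 0. Lengths are in mm, angles in rad, forces in N, time in s.
With the tool pointing down it reaches from about 350 to 875 mm from the base axis. Payload 4.2 kg.
Tool frame: the origin (TCP) lies between the finger pads, 19 mm behind the fingertips; this is the grasp point; z points along the fingers, y is the line along which they close (so a half turn about z gives the same grasp; the last joint's range is limited). The gripper opens to 85 mm and grips with 20 to 120 N. Pads are 22 mm wide; open, the fingers measure 114 mm over their backs; the gripper's body (76 mm by 85 mm) begins 54 mm behind the grasp point. The pads swing forward as they close: fully open they stand 13 mm farther back than shut.
Start: joints at [-0.944, 0.385, 0.008, 0, -1.194, -0.259], TCP at [224.741, -583.173, 250.012] pointing down, gripper open.
Joint ranges: [-3.14, 3.14], [-1.21, 2.06], [-1.07, 1.41], [-3.16, 2.05], [-2.99, -0.16], [-3.1, 3.1]. Speed limits (rad/s): [2.79, 2.79, 3.14, 3.14, 3.14, 3.14].

## Interface

Orientations are given as a unit quaternion [x, y, z, w].
In Python, from bench import arm, get_image gives the robot as it stands.
- The arm moves only by the tool drive_tool, never from a script. Its argument "deltas" is a list of rows, each a list of 2 entries, a list of its own where there are three numbers: the shift along the tool's x, y, z in cm, then the turn, a rotation vector about the tool's x, y, z in degrees. In form: [[[x, y, z], [ax, ay, az]], ...]. A call has 1 to 12 rows; each row shifts and turns the commanded pose from where the row before left it, along the tool's axes as they then stand; what a row does not reach is not made up. A row lasts 1/10 s, in which the tool goes at most 50 mm and 8.59 degrees, less where a joint would pass 70% of its speed; a pose out of reach is approached as far as the arm can. A call with a gripper value outside its range is refused whole. "claw" is the finger opening in cm, from 0 to 8.54, set as the call begins (left out, the last holds). The fingers move at their own pace and stop on an object; the grip force is fixed at half the most. Time passes only in rows, so rows that do not move let the fingers close. It gives the time, the measured TCP pose, the force, the opening and the grip force at its end, in the units of the state.
- arm.read_state(): the state, without advancing time (a new reading comes with each control period).
- get_image(name): name is "scene" or "top"; returns a dict with "img" (400x640x3 uint8, red, green, blue), "fx", "fy", "cx", "cy" (pixels), "eye" and "orientation" of the camera in the world. Camera axes: x right, y down, z forward; pixel columns grow to the right and rows downward; lengths in mm; the calibration is good to about 2 mm. A picture is of the moment at which its call begins. There is no depth.
- arm.job_done(): hands the job in; it is judged then, once.
The state is a dict: "clock": time; "joints": joint angles; "joint_vel": joint speeds; "joint_efforts": joint torques, N m; "position": TCP position; "ee_rot": TCP orientation; "contact_force": force on the tool from outside, world axes, zero at the start; "wrist_torque": the same for the moment, N m; "gripper_width": finger opening in mm; "grasp_force": force on a finger pad.
Only numpy, scipy, OpenCV 4.12 (cv2) and the standard library are available. Lean on these libraries where they do the work, as an engineer would, in place of code of your own. Each camera call takes 0.05 s, during which the arm holds its last target. There are 200 camera calls.

## Working session

There is one attempt and no reset: what is moved stays moved. The work goes in short steps, Python scripts to look and compute and a tool call to move; the robot and the scene stay as the last step left them, time stands still between calls to the robot, and variables do not carry over. Pictures are saved under pics/ and viewed, at most 10 in all, crops included, and the job is handed in when it is done.

Besides the shell and the picture viewer there is one more tool, called after ">>>" as name([rows], argument=value, ...), one row to a line, values as JSON. drive_tool: Moves the arm, as the interface text tells. Its arguments: {"type":"object","properties":{"deltas":{"type":"array"},"claw":{"type":"number"}},"required":["deltas"]}

```bash
ls; mkdir -p pics; python3 - <<'E'
from bench import arm, get_image
import cv2
for n in ("scene","top"):
    d=get_image(n); cv2.imwrite(f"pics/{n}0.png",d["img"][:,:,::-1])
    print({k:v for k,v in d.items() if k!="img"})
print(arm.read_state())
E
```

```text
pics
{'fx': 403.35458221511993, 'fy': 403.35458221511993, 'cx': 313.5659714217121, 'cy': 192.6287173144923, 'eye': array([1188.56076024,  147.39792553, 1015.99833661]), 'orientation': array([ 0.66058487,  0.696003  , -0.20703499, -0.19064094])}
{'fx': 379.12705020396896, 'fy': 379.12705020396896, 'cx': 316.4151493868325, 'cy': 200.51054961721886, 'eye': array([ 467.8017398 ,  108.61509365, 1132.16597166]), 'orientation': array([ 0.7139503 , -0.69793576,  0.04663958, -0.03139096])}
{'clock': 0.1, 'joints': array([-9.44431611e-01,  3.85490129e-01,  6.77858003e-03, -4.31423658e-04,
       -1.19400929e+00, -2.58577685e-01]), 'joint_vel': array([ 0.00048041, -0.00137256,  0.00358052,  0.00259076, -0.00060291,
       -0.00081092]), 'joint_efforts': array([-4.04960274e-04, -3.93319273e+01,  1.88928813e+01,  4.19798166e+00,
       -2.58258900e-03,  5.76620351e-06]), 'position': array([ 224.55242179, -582.75384453,  249.03144766]), 'ee_rot': array([-1.82780509e-01,  9.83153253e-01,  9.55439524e-04, -2.30819604e-04]), 'contact_force': array([ 0.15648953, -0.80629101, -0.59167756]), 'wrist_torque': array([-0.01759224,  0.02057656,  0.00583905]), 'grasp_force': 0.0, 'gripper_width': 85.72751787196894}
```

View pics/scene0.png

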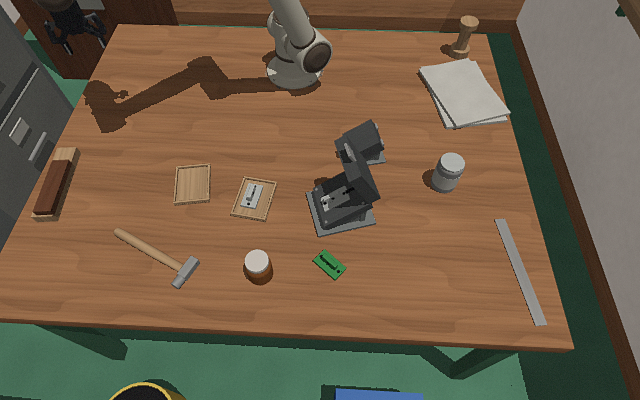

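View pics/top0.png

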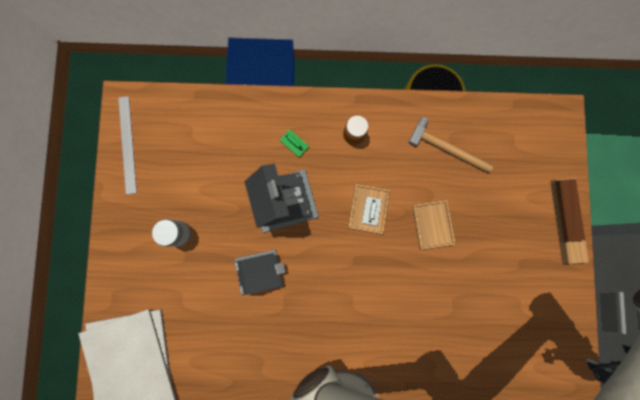

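The scene shows the large mould at (342,200), the smaller decoy mould at (362,142), the used tray at (254,198) and the empty tray at (192,184). In the top view the mould is at (283,196), the empty tray at (434,225) and the used tray at (370,210). I'll zoom in on these next.

```bash
python3 - <<'E'
import cv2, numpy as np
s=cv2.imread("pics/scene0.png");t=cv2.imread("pics/top0.png")
def crop(i,x,y,w,h,k): return cv2.resize(i[y:y+h,x:x+w],None,fx=k,fy=k,interpolation=cv2.INTER_CUBIC)
a=crop(s,295,130,100,110,5); b=crop(t,235,150,60*1+40,100,5)
cv2.imwrite("pics/c1.png",a); cv2.imwrite("pics/c2.png",b)
a=crop(s,165,150,120,75,6); b=crop(t,340,170,120,85,6)
cv2.imwrite("pics/c3.png",crop(t,340,170,120,85,6))
E
```

```text
(no output)
```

View pics/c1.png

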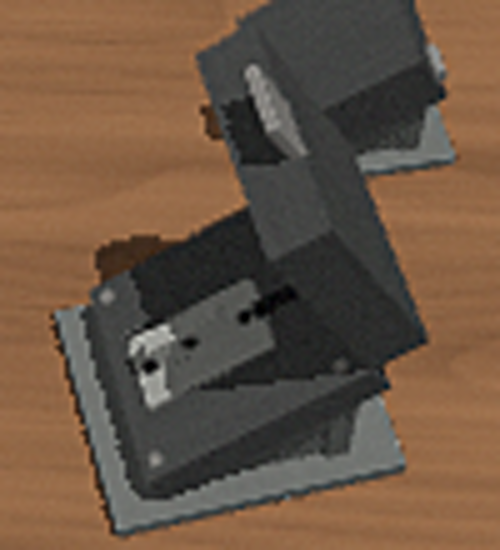

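View pics/c2.png

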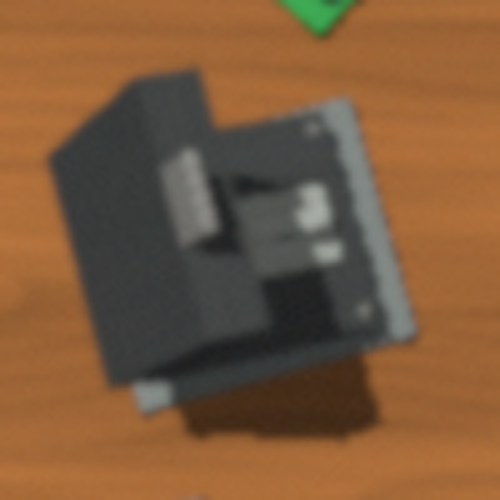

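View pics/c3.png

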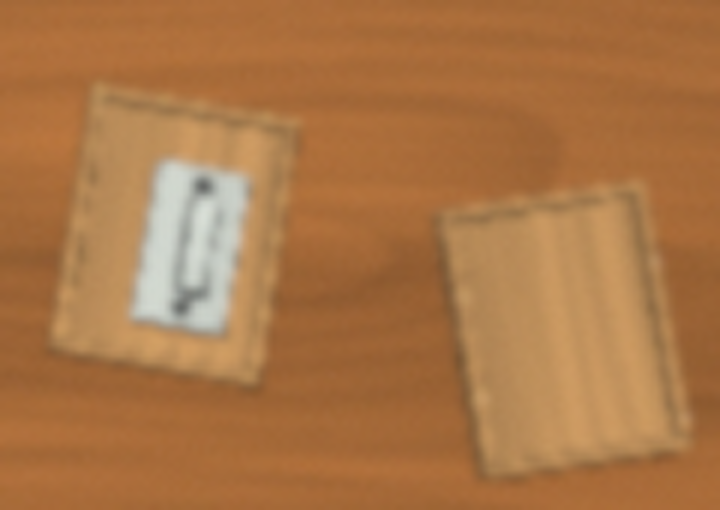

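The crops show these features:
- **Mould, scene crop c1:** face corners at about (140,487), (88,290) and (388,375), with bolts at (108,297), (155,460) and (340,366).
- **Lid free end:** (268,262), (330,235) and (197,55).
- **Bracket plate:** (130,335), (150,408) and (272,347).
- **Empty tray, c3:** corners (440,212), (640,182), (692,447) and (487,478).

Next I'll fit the poses and overlay the result.

```bash
cat > fit.py <<'E'
import numpy as np, cv2, json
from scipy.spatial.transform import Rotation as R
from scipy.optimize import least_squares
CAM={"scene":dict(f=403.35458,c=(313.56597,192.62872),eye=[1188.56076,147.39793,1015.99834],q=[0.66058487,0.696003,-0.20703499,-0.19064094]),
"top":dict(f=379.12705,c=(316.41515,200.51055),eye=[467.80174,108.61509,1132.16597],q=[0.7139503,-0.69793576,0.04663958,-0.03139096])}
def proj(n,P):
    c=CAM[n]; p=R.from_quat(c["q"]).inv().apply(np.atleast_2d(P)-c["eye"])
    return p[:,:2]/p[:,2:]*c["f"]+c["c"]
def cavR(yaw): # columns x,y,z of the cavity; yaw = heading of up-slope direction
    h=np.array([np.cos(yaw),np.sin(yaw),0]); k=np.array([0,0,1]); s,c=.5,np.sqrt(.75)
    x=c*h+s*k; z=-s*h+c*k; return np.c_[x,np.cross(z,x),z]
def cav(p,L): return np.array([p[0],p[1],75])+np.atleast_2d(L)@cavR(p[2]).T
def lid(p,L):
    return cav(p,np.array([70,0,0])+R.from_rotvec([0,p[3],0]).apply(np.atleast_2d(L).astype(float)))
def tray(p,L):
    return np.array([p[0],p[1],0])+R.from_rotvec([0,0,p[2]]).apply(np.atleast_2d(L).astype(float))
E
cat > run.py <<'E'
from fit import *
def un(o,k,uv): return [(uv[0]+.5)/k-.5+o[0],(uv[1]+.5)/k-.5+o[1]]
S=lambda u:("scene",un((295,130),5,u)); T=lambda u:("top",un((235,150),5,u)); F=lambda u:("top",un((340,170),6,u))
C=[(S((140,487)),(-70,-65,0)),(S((88,290)),(-70,65,0)),(S((388,375)),(70,-65,0)),
(S((130,335)),(-55,23,0)),(S((150,408)),(-55,-23,0)),(S((272,347)),(25,-23,0)),
(T((333,112)),(-70,-65,0)),(T((388,338)),(-70,65,0)),(T((322,183)),(-55,-23,0)),(T((343,262)),(-55,23,0))]
B=[(S((108,297)),(-1,1)),(S((155,460)),(-1,-1)),(S((340,366)),(1,-1)),(T((313,128)),(-1,-1)),(T((363,310)),(-1,1))]
Lp=[(S((268,262)),(-140,-65,0)),(S((330,235)),(-140,-65,34)),(S((197,55)),(-140,65,0)),(S((427,340)),(0,-65,34)),
(T((135,80)),(-140,-65,34)),(T((198,70)),(-140,-65,0)),(T((268,325)),(-140,65,0)),(T((205,350)),(-140,65,34)),(T((50,157)),(0,-65,34)),(T((110,385)),(0,65,34))]
def res(p):
    r=[proj(n,cav(p,l))[0]-uv for (n,uv),l in C]+[proj(n,cav(p,(a*p[4],b*p[5],0)))[0]-uv for (n,uv),(a,b) in B]+[proj(n,lid(p,l))[0]-uv for (n,uv),l in Lp]
    return np.ravel(r)
s=least_squares(res,[520,200,1.3,1.55,60,55],loss="soft_l1"); p=s.x
print(p.round(3)); print(res(p).reshape(-1,2).round(1).tolist())
TP=[(F((440,212)),(1,1)),(F((640,182)),(1,-1)),(F((692,447)),(-1,-1)),(F((487,478)),(-1,1)),
(("scene",[211,164.5]),(-1,1)),(("scene",[176,166]),(-1,-1)),(("scene",[174,206]),(1,-1)),(("scene",[210,203]),(1,1))]
rt=lambda q:np.ravel([proj(n,tray(q,(a*67,b*52,16)))[0]-uv for (n,uv),(a,b) in TP])
q=least_squares(rt,[400,-200,.1],loss="soft_l1").x
print(q.round(3),rt(q).reshape(-1,2).round(1).tolist())
json.dump(dict(p=p.tolist(),q=q.tolist()),open("fit.json","w"))
out=[]
for n,o,w in (("scene",(295,130),100),("top",(235,150),100)):
    k=5; im=cv2.imread(f"pics/{n}0.png")[o[1]:o[1]+110,o[0]:o[0]+80+w-80]; im=cv2.resize(im,None,fx=k,fy=k,interpolation=cv2.INTER_CUBIC); im=cv2.convertScaleAbs(im,alpha=1.6,beta=20)
    def poly(P,col): cv2.polylines(im,[np.int32((proj(n,P)-o+.5)*k*8)],True,col,1,cv2.LINE_AA,3)
    rc=lambda x0,x1,y0,y1,z:[(x0,y0,z),(x1,y0,z),(x1,y1,z),(x0,y1,z)]
    poly(cav(p,rc(-70,70,-65,65,0)),(0,255,0)); poly(cav(p,rc(-55,25,-23,23,0)),(0,255,255)); poly(cav(p,rc(-38,8,-6,6,24)),(255,0,255)); poly(cav(p,rc(-38,8,-6,6,0)),(255,0,255))
    for z in (0,34): poly(lid(p,rc(-140,0,-65,65,z)),(0,0,255))
    poly(lid(p,rc(-170,-140,-20,20,34)),(255,128,0))
    out.append(im[:, :400])
cv2.imwrite("pics/ov.png",np.hstack(out))
E
python3 run.py
```

```text
[592.249 176.493   1.859   1.628  58.348  54.637]
[[0.4, -0.5], [-0.2, 0.2], [-4.0, -0.4], [-0.7, 0.9], [-0.8, -0.1], [-0.1, -0.5], [-1.5, -0.0], [-0.8, -2.3], [0.1, 0.3], [0.0, -0.2], [0.0, -0.1], [0.0, -0.2], [0.5, 0.1], [0.0, 0.7], [-0.1, 0.6], [-0.1, 0.1], [0.5, -0.8], [-0.3, -0.2], [0.0, 1.2], [-0.1, -0.5], [0.4, -0.4], [0.3, 0.7], [-0.1, -1.3], [-0.3, -0.4], [-0.3, 0.9]]
[ 5.30315e+02 -2.61619e+02  1.73000e-01] [[-0.9, -0.6], [-0.2, -0.8], [-0.4, -0.3], [-0.7, -0.1], [-0.9, -1.4], [0.2, 0.4], [-0.8, -2.7], [-0.8, -3.4]]
```

View pics/ov.png

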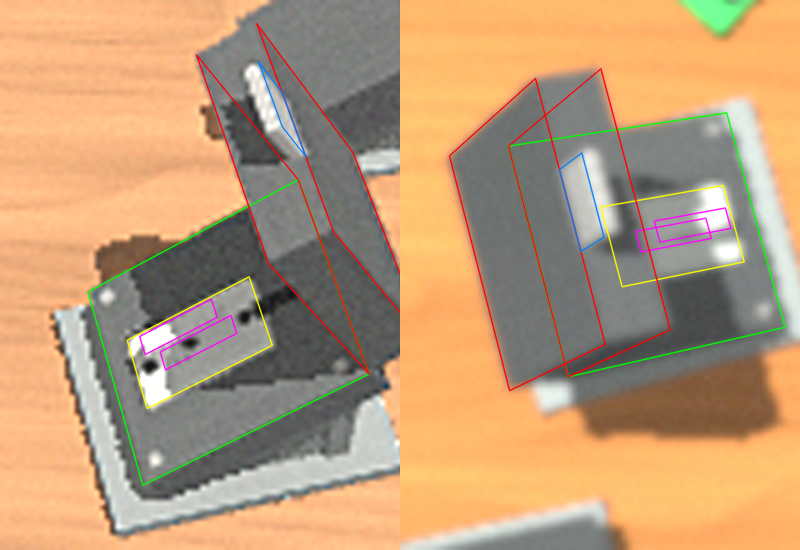

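The overlay fits well: face, bracket, rib and lid all line up to about 1 px. The lid angle is about 1.63. Next I'll write the planning helper and start moving.

```bash
cat > plan.py <<'E'
from fit import *
from bench import arm
J=json.load(open("fit.json")); p,q=J["p"],J["q"]
def cur():
    s=arm.read_state(); return np.array(s["position"]),R.from_quat(s["ee_rot"])
def rows(P0,R0,P1,R1,mm=35,deg=6,n=None):
    """straight line and constant turn, as rounded rows; each row: shift in tool axes, then turn"""
    rv=(R0.inv()*R1).as_rotvec(); a=np.degrees(np.linalg.norm(rv)); d=np.linalg.norm(P1-P0)
    n=n or max(1,int(np.ceil(max(d/mm,a/deg)))); P,Q=P0.copy(),R0; out=[]
    for i in range(1,n+1):
        s=np.round(Q.inv().apply(P0+(P1-P0)*i/n-P)/10,2); 
        t=np.round(np.degrees((Q.inv()*(R0*R.from_rotvec(rv*i/n))).as_rotvec()),1)
        P=P+Q.apply(s*10); Q=Q*R.from_rotvec(np.radians(t)); out.append([s.tolist(),t.tolist()])
    print(n,"rows  d",d.round(1),"deg",a.round(1)); print(json.dumps(out).replace(" ","").replace("-0.0,","0,").replace("-0.0]","0]")); return P,Q
def near(y,z,R0):
    """tool frame with z given and y along +-y, whichever is nearer to R0"""
    z=np.array(z)/np.linalg.norm(z); c=[]
    for sg in (1,-1):
        yy=sg*np.array(y); yy=yy-z*(yy@z); yy/=np.linalg.norm(yy); c.append(R.from_matrix(np.c_[np.cross(yy,z),yy,z]))
    return min(c,key=lambda r:(R0.inv()*r).magnitude())
E
python3 - <<'E'
from plan import *
P,Q=cur(); M=cavR(p[2]); print(M.round(3)); print("tool axes",Q.as_matrix().round(2))
G=near(M[:,1],-M[:,2],Q); print("G",G.as_matrix().round(2), (Q.inv()*G).as_rotvec(degrees=True).round(1))
Gd=near([*M[:2,1],0],[0,0,-1],Q); print("down yaw turn",(Q.inv()*Gd).as_rotvec(degrees=True).round(1))
print("plate mid",cav(p,(-15,0,0)),"pre",cav(p,(-15,0,110)))
rows(P,Q,cav(p,(-15,0,120))[0],G,40,8)
E
```

```text
[[-0.246 -0.959  0.142]
 [ 0.83  -0.284 -0.479]
 [ 0.5    0.     0.866]]
tool axes [[-0.93 -0.36 -0.  ]
 [-0.36  0.93  0.  ]
 [ 0.    0.   -1.  ]]
G [[ 0.25 -0.96 -0.14]
 [-0.83 -0.28  0.48]
 [-0.5   0.   -0.87]] [-22.2 -24.1 -83.4]
down yaw turn [  0.1   0.1 -85.5]
plate mid [[595.94286114 164.03872363  67.5       ]] pre [[611.58230336 111.30915084 162.76279442]]
20 rows  d 795.0 deg 89.6
[[[-3.05,2.52,0.39],[-1.1,-1.2,-4.2]],[[-3.22,2.28,0.51],[-1.1,-1.2,-4.1]],[[-3.36,2.03,0.61],[-1.1,-1.2,-4.2]],[[-3.48,1.77,0.72],[-1.1,-1.2,-4.2]],[[-3.59,1.49,0.83],[-1.2,-1.2,-4.1]],[[-3.67,1.22,0.94],[-1.1,-1.2,-4.2]],[[-3.73,0.92,1.03],[-1.1,-1.2,-4.2]],[[-3.76,0.63,1.12],[-1.1,-1.2,-4.1]],[[-3.77,0.34,1.21],[-1.1,-1.2,-4.2]],[[-3.75,0.04,1.3],[-1.1,-1.2,-4.2]],[[-3.73,-0.26,1.37],[-1.1,-1.3,-4.2]],[[-3.66,-0.56,1.45],[-1.1,-1.2,-4.1]],[[-3.58,-0.84,1.51],[-1.1,-1.2,-4.2]],[[-3.47,-1.14,1.56],[-1.2,-1.2,-4.2]],[[-3.35,-1.42,1.61],[-1.1,-1.2,-4.1]],[[-3.2,-1.68,1.65],[-1.1,-1.2,-4.2]],[[-3.03,-1.94,1.68],[-1.1,-1.2,-4.2]],[[-2.85,-2.19,1.7],[-1.1,-1.2,-4.1]],[[-2.64,-2.43,1.71],[-1.1,-1.2,-4.2]],[[-2.43,-2.64,1.72],[-1.1,-1.2,-4.2]]]
```

>>> drive_tool([
  [[-3.05,2.5,0.2],[-1.1,-1.2,-4.2]],
  [[-3.2,2.3,0.3],[-1.1,-1.2,-4.2]],
  [[-3.35,2.0,0.4],[-1.1,-1.2,-4.2]],
  [[-3.5,1.8,0.5],[-1.1,-1.2,-4.2]],
  [[-3.6,1.5,0.6],[-1.1,-1.2,-4.2]],
  [[-3.7,1.2,0.7],[-1.1,-1.2,-4.2]],
  [[-3.7,0.9,0.8],[-1.1,-1.2,-4.2]],
  [[-3.75,0.6,0.9],[-1.1,-1.2,-4.2]],
  [[-3.75,0.3,1.0],[-1.1,-1.2,-4.2]],
  [[-3.75,0,1.1],[-1.1,-1.2,-4.2]],
  [[-3.7,-0.3,1.2],[-1.1,-1.2,-4.2]],
  [[-3.65,-0.6,1.3],[-1.1,-1.2,-4.2]],
], claw=3.5)

```text
clock: 1.3
position: [457.8, -172.7, 226.5]
ee_rot: [-0.581, 0.797, 0.132, 0.099]
contact_force: [0.3, -0.5, 1.3]
gripper_width: 35.3
grasp_force: 0.0
```

```bash
python3 - <<'E'
from plan import *
P,Q=cur(); M=cavR(p[2]); G=near(M[:,1],-M[:,2],Q)
print(P.round(1),arm.read_state()["joints"].round(2))
rows(P,Q,cav(p,(-15,0,100))[0],G,40,7)
E
```

```text
[ 457.8 -172.7  226.5] [-0.23  0.25 -0.16 -0.34 -1.25  0.04]
9 rows  d 334.5 deg 35.4
[[[-3.16,-0.75,1.81],[-1.0,-1.1,-3.6]],[[-3.06,-0.99,1.86],[-1.0,-1.1,-3.7]],[[-2.96,-1.21,1.89],[-0.9,-1.1,-3.6]],[[-2.84,-1.42,1.93],[-1.0,-1.1,-3.7]],[[-2.71,-1.63,1.96],[-1.0,-1.1,-3.6]],[[-2.56,-1.84,1.98],[-1.0,-1.1,-3.7]],[[-2.39,-2.02,1.99],[-1.0,-1.1,-3.6]],[[-2.22,-2.21,1.99],[-1.0,-1.1,-3.6]],[[-2.04,-2.38,2.0],[-0.9,-1.1,-3.7]]]
```

>>> drive_tool([
  [[-3.15,-0.75,1.8],[-1.0,-1.1,-3.6]],
  [[-3.05,-1.0,1.85],[-1.0,-1.1,-3.6]],
  [[-2.95,-1.2,1.9],[-1.0,-1.1,-3.6]],
  [[-2.85,-1.4,1.9],[-1.0,-1.1,-3.6]],
  [[-2.7,-1.6,1.9],[-1.0,-1.1,-3.6]],
  [[-2.5,-1.8,1.9],[-1.0,-1.1,-3.6]],
  [[-2.4,-2.0,1.9],[-1.0,-1.1,-3.6]],
  [[0,0,0],[0,0,0]],
  [[0,0,0],[0,0,0]],
  [[0,0,0],[0,0,0]],
])

```text
clock: 2.3
position: [575.4, 47.3, 172.1]
ee_rot: [0.734, -0.635, -0.193, -0.142]
contact_force: [0.3, -0.6, -0.7]
gripper_width: 35.1
grasp_force: 0.0
```

```bash
python3 - <<'E'
from plan import *
P,Q=cur(); M=cavR(p[2]); G=near(M[:,1],-M[:,2],Q)
print(P.round(1),arm.read_state()["joints"].round(2))
rows(P,Q,cav(p,(-15,0,70))[0],G,15,4)
E
```

```text
[575.4  47.3 172.1] [ 0.1   0.45  0.01 -0.51 -1.24  0.24]
7 rows  d 98.9 deg 8.3
[[[-0.7,-0.63,1.05],[-0.3,-0.3,-1.1]],[[-0.68,-0.66,1.05],[-0.3,-0.3,-1.1]],[[-0.67,-0.67,1.05],[-0.2,-0.3,-1.1]],[[-0.64,-0.68,1.05],[-0.3,-0.3,-1.2]],[[-0.63,-0.71,1.06],[-0.3,-0.4,-1.1]],[[-0.6,-0.72,1.05],[-0.3,-0.3,-1.1]],[[-0.59,-0.74,1.05],[-0.2,-0.3,-1.1]]]
```

>>> drive_tool([
  [[-0.7,-0.63,1.05],[-0.3,-0.3,-1.1]],
  [[-0.68,-0.66,1.05],[-0.3,-0.3,-1.1]],
  [[-0.67,-0.67,1.05],[-0.2,-0.3,-1.1]],
  [[-0.64,-0.68,1.05],[-0.3,-0.3,-1.2]],
  [[-0.63,-0.71,1.06],[-0.3,-0.4,-1.1]],
  [[-0.6,-0.72,1.05],[-0.3,-0.3,-1.1]],
  [[-0.59,-0.74,1.05],[-0.2,-0.3,-1.1]],
  [[0,0,0],[0,0,0]],
  [[0,0,0],[0,0,0]],
  [[0,0,0],[0,0,0]],
])

```text
clock: 3.3
position: [606.3, 130.8, 128.6]
ee_rot: [0.774, -0.578, -0.207, -0.155]
contact_force: [-0.2, 0.4, 0.4]
gripper_width: 34.6
grasp_force: 0.0
```

```bash
python3 - <<'E'
from plan import *
from bench import get_image
P,Q=cur(); M=cavR(p[2]); G=near(M[:,1],-M[:,2],Q)
print(P.round(1),"in cav",(M.T@(P-np.array([p[0],p[1],75]))).round(1))
rows(P,Q,cav(p,(-15,0,24))[0],G,8,4)
ims=[]
for n,o in (("scene",(285,110)),("top",(235,150))):
    d=get_image(n)["img"][:,:,::-1]; cv2.imwrite(f"pics/{n}1.png",d)
    ims.append(cv2.resize(np.ascontiguousarray(d[o[1]:o[1]+110,o[0]:o[0]+80]),None,fx=5,fy=5,interpolation=cv2.INTER_CUBIC))
cv2.imwrite("pics/pre.png",cv2.convertScaleAbs(np.hstack(ims),alpha=1.6,beta=20))
E
```

```text
[606.3 130.8 128.6] in cav [-14.6  -0.5  70.3]
6 rows  d 46.3 deg 0.1
[[[0.01,0.01,0.77],[0,0.0,0.0]],[[0.0,0.01,0.77],[0,0.0,0.0]],[[0.01,0.01,0.78],[0,0.0,0.0]],[[0.01,0.01,0.77],[0,0.0,0.0]],[[0.01,0.01,0.77],[-0.1,0.0,0.0]],[[0.0,0.0,0.77],[0.0,0.0,0.0]]]
```

View pics/pre.png

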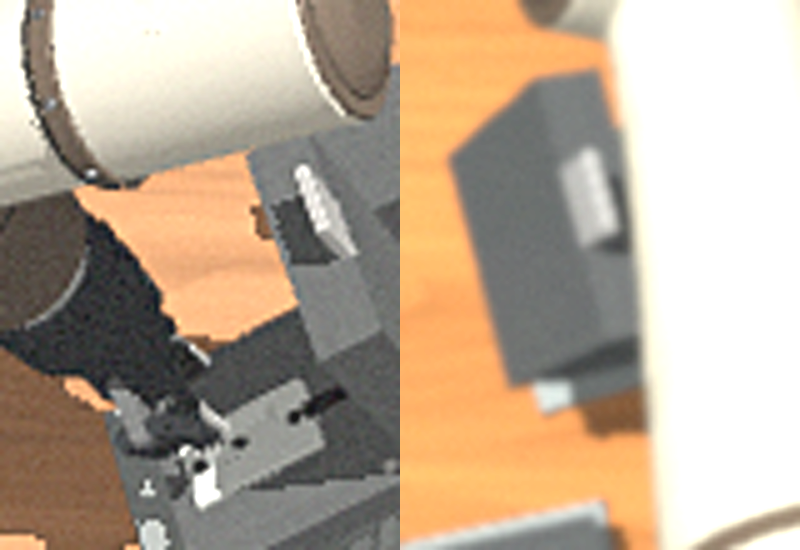

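The picture shows the gripper lined up over the rib at about (190,440) in the left half, well clear of the lid. I'll go down in two steps and watch the force.

>>> drive_tool([
  [[0.01,0.01,0.75],[0,0,0]],
  [[0.01,0.01,0.75],[0,0,0]],
  [[0.01,0.01,0.75],[0,0,0]],
  [[0,0.01,0.75],[0,0,0]],
  [[0,0,0.5],[0,0,0]],
  [[0,0,0],[0,0,0]],
  [[0,0,0],[0,0,0]],
])

```text
clock: 4.1
position: [601.0, 147.6, 97.7]
ee_rot: [0.774, -0.577, -0.207, -0.155]
contact_force: [-0.0, -0.5, 0.2]
gripper_width: 35.0
grasp_force: 0.0
```

>>> drive_tool([
  [[0,0,0.4],[0,0,0]],
  [[0,0,0.4],[0,0,0]],
  [[0,0,0.3],[0,0,0]],
  [[0,0,0],[0,0,0]],
  [[0,0,0],[0,0,0]],
])

```text
clock: 4.6
position: [599.4, 152.9, 88.2]
ee_rot: [0.774, -0.577, -0.207, -0.155]
contact_force: [0.3, -0.0, 0.5]
gripper_width: 35.0
grasp_force: 0.0
```

```bash
python3 - <<'E'
from plan import *
P,Q=cur(); M=cavR(p[2]); print("in cav",(M.T@(P-np.array([p[0],p[1],75]))).round(1), (M.T@arm.read_state()["contact_force"]).round(1))
E
```

```text
in cav [-14.8  -0.1  23.8] [ 0.2 -0.2  0.5]
```

>>> drive_tool([
  [[0,0,0],[0,0,0]],
  [[0,0,0],[0,0,0]],
  [[0,0,0],[0,0,0]],
], claw=1.7)

```text
clock: 4.9
position: [599.5, 152.8, 88.4]
ee_rot: [0.774, -0.578, -0.207, -0.155]
contact_force: [0.3, -0.5, 0.6]
gripper_width: 16.9
grasp_force: 0.0
```

```bash
python3 - <<'E'
from plan import *
P,Q=cur(); M=cavR(p[2]); s=arm.read_state();print("in cav",(M.T@(P-np.array([p[0],p[1],75]))).round(1), (M.T@s["contact_force"]).round(1),s["gripper_width"],s["wrist_torque"])
E
```

```text
in cav [-14.7  -0.2  24. ] [-0.2 -0.2  0.8] 16.90300892273212 [-0.96573928 -0.2874246   0.03387423]
```

>>> drive_tool([
  [[0,0,0],[0,0,0]],
  [[0,0,0],[0,0,0]],
  [[0,0,0],[0,0,0]],
  [[0,0,0],[0,0,0]],
], claw=0)

```text
clock: 5.3
position: [599.7, 152.7, 88.6]
ee_rot: [0.774, -0.577, -0.207, -0.156]
contact_force: [0.9, -1.5, 2.3]
gripper_width: 10.4
grasp_force: 61.2
```

```bash
python3 - <<'E'
from plan import *
P,Q=cur(); M=cavR(p[2]); s=arm.read_state();print("in cav",(M.T@(P-np.array([p[0],p[1],75]))).round(1), (M.T@s["contact_force"]).round(1),s["gripper_width"],s["wrist_torque"],s["grasp_force"])
E
```

```text
in cav [-14.8  -0.4  24.2] [-0.3 -0.5  2.8] 10.446217035016076 [-1.01450761 -0.29950212 -0.01876115] 61.18797183036804
```

The rib is gripped at 61 N with very little side load. Lifting straight out along -z.

>>> drive_tool([
  [[0,0,-0.2],[0,0,0]],
  [[0,0,-0.3],[0,0,0]],
  [[0,0,-0.4],[0,0,0]],
  [[0,0,-0.4],[0,0,0]],
  [[0,0,-0.4],[0,0,0]],
  [[0,0,-0.4],[0,0,0]],
  [[0,0,-0.5],[0,0,0]],
  [[0,0,-0.7],[0,0,0]],
  [[0,0,-1],[0,0,0]],
  [[0,0,-1],[0,0,0]],
  [[0,0,-1],[0,0,0]],
  [[0,0,0],[0,0,0]],
])

```text
clock: 6.5
position: [609.5, 121.8, 144.8]
ee_rot: [0.774, -0.578, -0.206, -0.157]
contact_force: [0.2, 0.4, -0.5]
gripper_width: 10.2
grasp_force: 60.7
```

>>> drive_tool([
  [[0,0,-1.5],[0,0,0]],
  [[0,0,-2],[0,0,0]],
  [[0,0,-2],[0,0,0]],
  [[0,0,-2],[0,0,0]],
  [[0,0,-1.5],[0,0,0]],
  [[0,0,0],[0,0,0]],
  [[0,0,0],[0,0,0]],
])

```text
clock: 7.2
position: [620.8, 79.5, 220.5]
ee_rot: [0.774, -0.578, -0.208, -0.155]
contact_force: [-1.3, -0.2, -0.9]
gripper_width: 10.7
grasp_force: 60.7
```

```bash
python3 - <<'E'
from plan import *
from bench import get_image
P,Q=cur(); M=cavR(p[2]); s=arm.read_state();print(P.round(1),"in cav",(M.T@(P-np.array([p[0],p[1],75]))).round(1),s["joints"].round(2))
h=q[2]; D=near([-np.sin(h),np.cos(h),0],[0,0,-1],Q); print(D.as_matrix().round(2))
rows(P,Q,np.array([q[0],q[1],150.]),D,40,7)
for n in ("scene","top"): cv2.imwrite(f"pics/{n}2.png",get_image(n)["img"][:,:,::-1])
E
```

```text
[620.8  79.5 220.5] in cav [-14.8   0.2 176.6] [ 0.13  0.49  0.2  -0.53 -1.4   0.28]
[[ 0.99  0.17  0.  ]
 [ 0.17 -0.99  0.  ]
 [ 0.    0.   -1.  ]]
13 rows  d 359.9 deg 87.7
[[[2.28,1.41,-0.69],[-1.7,1.9,-6.3]],[[2.13,1.68,-0.58],[-1.7,1.9,-6.2]],[[1.95,1.91,-0.45],[-1.6,1.9,-6.3]],[[1.74,2.12,-0.34],[-1.7,1.8,-6.2]],[[1.51,2.31,-0.21],[-1.7,1.9,-6.3]],[[1.25,2.47,-0.11],[-1.7,1.9,-6.2]],[[0.98,2.59,0.02],[-1.7,1.9,-6.3]],[[0.69,2.68,0.11],[-1.7,1.9,-6.2]],[[0.39,2.73,0.22],[-1.6,1.9,-6.3]],[[0.08,2.75,0.3],[-1.7,1.8,-6.2]],[[-0.23,2.73,0.37],[-1.7,1.9,-6.3]],[[-0.54,2.68,0.45],[-1.7,1.9,-6.2]],[[-0.84,2.59,0.5],[-1.7,1.9,-6.3]]]
```

View pics/scene2.png

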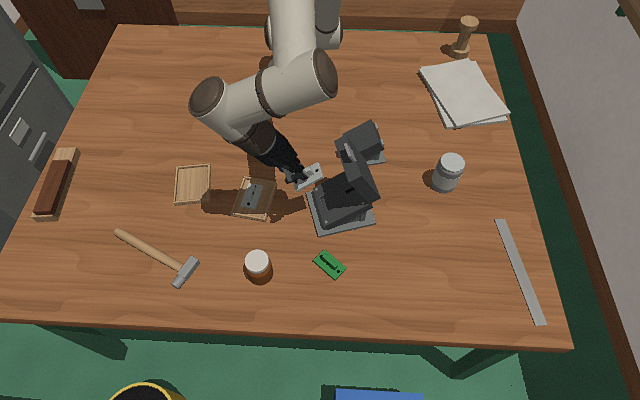

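The bracket is held at (312,176), clear of the mould. I'll plan the tray approach with the smaller wrist turn.

```bash
python3 - <<'E'
from plan import *
P,Q=cur(); h=q[2]; D=near([-np.sin(h),np.cos(h),0],[0,0,-1],Q)*R.from_rotvec([0,0,np.pi])
rows(P,Q,np.array([q[0],q[1],150.]),D,40,7)
E
```

```text
15 rows  d 359.9 deg 100.1
[[[1.97,1.22,-0.61],[1.7,1.5,6.3]],[[2.11,0.98,-0.58],[1.7,1.5,6.3]],[[2.22,0.73,-0.55],[1.7,1.5,6.2]],[[2.3,0.46,-0.51],[1.7,1.5,6.3]],[[2.35,0.2,-0.47],[1.7,1.5,6.3]],[[2.36,-0.08,-0.4],[1.6,1.5,6.3]],[[2.35,-0.34,-0.33],[1.7,1.5,6.3]],[[2.31,-0.62,-0.26],[1.7,1.5,6.2]],[[2.23,-0.86,-0.17],[1.7,1.5,6.3]],[[2.13,-1.11,-0.09],[1.7,1.5,6.3]],[[1.99,-1.33,0],[1.7,1.5,6.3]],[[1.83,-1.55,0.09],[1.7,1.5,6.3]],[[1.65,-1.73,0.19],[1.7,1.5,6.2]],[[1.45,-1.89,0.28],[1.7,1.5,6.3]],[[1.22,-2.03,0.37],[1.7,1.5,6.3]]]
```

>>> drive_tool([
  [[1.97,1.22,-0.6],[1.7,1.5,6.3]],
  [[2.1,1.0,-0.6],[1.7,1.5,6.3]],
  [[2.2,0.75,-0.55],[1.7,1.5,6.3]],
  [[2.3,0.45,-0.5],[1.7,1.5,6.3]],
  [[2.35,0.2,-0.45],[1.7,1.5,6.3]],
  [[2.35,-0.1,-0.4],[1.7,1.5,6.3]],
  [[2.35,-0.35,-0.35],[1.7,1.5,6.3]],
  [[2.3,-0.6,-0.25],[1.7,1.5,6.3]],
  [[2.25,-0.85,-0.15],[1.7,1.5,6.3]],
  [[2.15,-1.1,-0.1],[1.7,1.5,6.3]],
  [[0,0,0],[0,0,0]],
  [[0,0,0],[0,0,0]],
])

```text
clock: 8.5
position: [559.8, -147.3, 173.5]
ee_rot: [-0.35, 0.932, 0.078, 0.059]
contact_force: [1.3, 1.4, -0.4]
gripper_width: 10.8
grasp_force: 60.7
```

```bash
python3 - <<'E'
from plan import *
P,Q=cur(); h=q[2]; D=near([-np.sin(h),np.cos(h),0],[0,0,-1],Q); print(arm.read_state()["joints"].round(2))
rows(P,Q,np.array([q[0],q[1],90.]),D,25,7)
E
```

```text
[-0.08  0.38 -0.14 -0.22 -1.03 -0.66]
6 rows  d 144.6 deg 33.2
[[[1.82,-1.23,0.98],[1.4,1.3,5.2]],[[1.68,-1.37,1.06],[1.4,1.2,5.2]],[[1.53,-1.49,1.12],[1.4,1.3,5.2]],[[1.36,-1.59,1.2],[1.4,1.2,5.2]],[[1.19,-1.67,1.26],[1.4,1.3,5.2]],[[1.0,-1.75,1.33],[1.4,1.3,5.2]]]
```

>>> drive_tool([
  [[1.82,-1.23,0.98],[1.4,1.3,5.2]],
  [[1.68,-1.37,1.06],[1.4,1.2,5.2]],
  [[1.53,-1.49,1.12],[1.4,1.3,5.2]],
  [[1.36,-1.59,1.2],[1.4,1.2,5.2]],
  [[1.2,-1.67,1.26],[1.4,1.3,5.2]],
  [[1.0,-1.75,1.33],[1.4,1.3,5.2]],
  [[0,0,0],[0,0,0]],
  [[0,0,0],[0,0,0]],
  [[0,0,0],[0,0,0]],
])

```text
clock: 9.4
position: [531.7, -261.7, 91.7]
ee_rot: [-0.087, 0.996, -0.0, 0.001]
contact_force: [0.5, 0.2, -1.6]
gripper_width: 10.7
grasp_force: 60.7
```

```bash
python3 - <<'E'
from plan import *
from bench import get_image
P,Q=cur(); h=q[2]; D=near([-np.sin(h),np.cos(h),0],[0,0,-1],Q); s=arm.read_state(); print(s["joints"].round(2),P.round(1),s["wrist_torque"],s["contact_force"])
rows(P,Q,np.array([q[0],q[1],48.]),D,10,7)
c=[]
for n,o in (("scene",(150,130)),("top",(360,165))):
    d=get_image(n)["img"][:,:,::-1]; c.append(cv2.resize(np.ascontiguousarray(d[o[1]:o[1]+100,o[0]:o[0]+100]),None,fx=4,fy=4,interpolation=cv2.INTER_CUBIC))
cv2.imwrite("pics/tray.png",np.hstack(c))
E
```

```text
[-0.18  0.48 -0.27  0.   -0.81 -1.21] [ 531.7 -261.7   91.7] [-0.00074129 -0.01969978 -0.04396109] [ 0.47124569  0.23441958 -1.59888167]
5 rows  d 43.7 deg 0.2
[[[0.03,0.01,0.87],[0,0.0,0.0]],[[0.03,0.0,0.88],[0,0.1,0.0]],[[0.03,0.01,0.87],[0,0,0.1]],[[0.03,0.01,0.87],[-0.1,0.0,0]],[[0.03,0.0,0.87],[0.0,0.0,0]]]
```

View pics/tray.png

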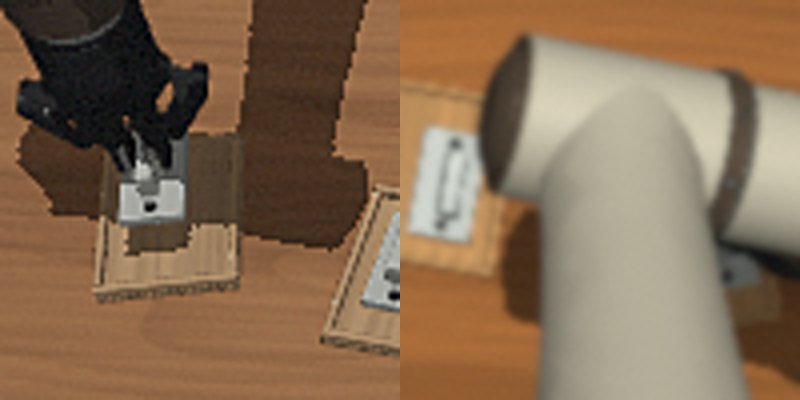

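The bracket hangs level over the empty tray at about (150,200) in the left half. I'll lower it to about 6 mm above the floor, then feel for contact.

>>> drive_tool([
  [[0,0,0.9],[0,0,0]],
  [[0,0,1],[0,0,0]],
  [[0,0,1],[0,0,0]],
  [[0,0,0.9],[0,0,0]],
  [[0,0,0.5],[0,0,0]],
  [[0,0,0.2],[0,0,0]],
  [[0,0,0],[0,0,0]],
  [[0,0,0],[0,0,0]],
])

```text
clock: 10.3
position: [530.9, -262.4, 46.1]
ee_rot: [-0.086, 0.996, -0.001, 0.001]
contact_force: [0.7, 0.2, -1.7]
gripper_width: 10.3
grasp_force: 60.7
```

>>> drive_tool([
  [[0,0,0.1],[0,0,0]],
  [[0,0,0.1],[0,0,0]],
  [[0,0,0.1],[0,0,0]],
  [[0,0,0.1],[0,0,0]],
  [[0,0,0],[0,0,0]],
  [[0,0,0],[0,0,0]],
])

```text
clock: 10.9
position: [530.6, -262.3, 41.8]
ee_rot: [-0.086, 0.996, -0.0, 0.0]
contact_force: [0.0, -0.0, -0.7]
gripper_width: 10.4
grasp_force: 60.7
```

>>> drive_tool([
  [[0,0,0.05],[0,0,0]],
  [[0,0,0.05],[0,0,0]],
  [[0,0,0],[0,0,0]],
])

```text
clock: 11.2
position: [530.6, -262.3, 40.7]
ee_rot: [-0.086, 0.996, -0.0, 0.0]
contact_force: [-0.7, 0.4, -1.2]
gripper_width: 10.9
grasp_force: 60.7
```

>>> drive_tool([
  [[0,0,0.05],[0,0,0]],
  [[0,0,0.05],[0,0,0]],
  [[0,0,0],[0,0,0]],
])

```text
clock: 11.5
position: [530.6, -262.3, 40.6]
ee_rot: [-0.086, 0.996, -0.001, 0.0]
contact_force: [-1.9, 2.9, 4.4]
gripper_width: 10.7
grasp_force: 61.6
```

>>> drive_tool([
  [[0,0,0.05],[0,0,0]],
  [[0,0,0],[0,0,0]],
])

```text
clock: 11.7
position: [530.6, -262.3, 40.6]
ee_rot: [-0.086, 0.996, -0.001, 0.0]
contact_force: [-3.5, 1.5, 8.4]
gripper_width: 10.5
grasp_force: 62.1
```

The bracket is resting on the floor. Releasing and retreating.

>>> drive_tool([
  [[0,0,0],[0,0,0]],
  [[0,0,0],[0,0,0]],
  [[0,0,0],[0,0,0]],
  [[0,0,0],[0,0,0]],
], claw=3.0)

```text
clock: 12.1
position: [530.6, -262.4, 39.0]
ee_rot: [-0.086, 0.996, -0.0, 0.0]
contact_force: [-0.6, -0.0, 0.7]
gripper_width: 29.5
grasp_force: 0.0
```

>>> drive_tool([
  [[0,0,-0.5],[0,0,0]],
  [[0,0,-1],[0,0,0]],
  [[0,0,-2],[0,0,0]],
  [[0,0,-3],[0,0,0]],
  [[0,0,-4],[0,0,0]],
  [[0,0,-4],[0,0,0]],
  [[0,0,-4],[0,0,0]],
  [[0,0,-4],[0,0,0]],
  [[0,0,-4],[0,0,0]],
  [[0,0,-3],[0,0,0]],
  [[0,0,0],[0,0,0]],
  [[0,0,0],[0,0,0]],
])

```text
clock: 13.3
position: [530.2, -261.9, 335.6]
ee_rot: [-0.086, 0.996, -0.001, 0.001]
contact_force: [-0.0, 0.6, -1.0]
gripper_width: 30.5
grasp_force: 0.0
```

The bracket is released and the gripper is up. Next is the lid: cross above it, drop in behind the tab, then push along the arc. I'll work out those poses now.

```bash
cat > lidplan.py <<'E'
from plan import *
M=cavR(p[2]); h=np.array([np.cos(p[2]),np.sin(p[2]),0]); k=np.array([0,0,1.]); T0=p[3]
def pose(th,off=0,xl=-158):
    f=np.radians(-30+50*min(max(th,0),T0)/T0)      # tilt towards the trays
    d=-h*np.sin(f)-k*np.cos(f); e=-h*np.cos(f)+k*np.sin(f)
    c=lid([p[0],p[1],p[2],th],(xl,0,34+off))[0]
    y=M[:,1]; return c-19*d-11*e, R.from_matrix(np.c_[np.cross(y,d),y,d])
def chain(P,Q,poses):
    out=[]
    for P1,R1 in poses:
        s=np.round(Q.inv().apply(P1-P)/10,2); t=np.round((Q.inv()*R1).as_rotvec(degrees=True),1)
        P=P+Q.apply(s*10); Q=Q*R.from_rotvec(np.radians(t)); out.append([s.tolist(),t.tolist()])
    print(json.dumps(out).replace(" ","")); return P,Q
E
python3 - <<'E'
from lidplan import *
P,Q=cur(); print("tab end",lid(p,(-170,0,34)),lid(p,(-170,0,26)),lid(p,(-140,0,34)))
P1,R1=pose(T0,40); print("standoff",P1.round(1)); rows(P,Q,np.array([*P1[:2],385]),R1,40,7)
E
```

```text
tab end [[588.12457113 190.39868496 277.12032967]] [[590.15617895 183.54896417 273.52117772]] [[584.28670325 203.33834938 250.32787075]]
standoff [571.6 246.  298.5]
15 rows  d 511.9 deg 98.2
[[[-0.85,3.29,-0.33],[1.1,1.0,-6.4]],[[-1.21,3.16,-0.41],[1.1,1.0,-6.3]],[[-1.54,3.01,-0.5],[1.1,1.0,-6.4]],[[-1.85,2.81,-0.58],[1.1,1.0,-6.4]],[[-2.14,2.57,-0.66],[1.2,1.0,-6.4]],[[-2.41,2.3,-0.76],[1.1,1.0,-6.4]],[[-2.63,2.01,-0.85],[1.1,1.0,-6.3]],[[-2.81,1.68,-0.92],[1.1,1.0,-6.4]],[[-2.97,1.35,-1.01],[1.1,1.0,-6.4]],[[-3.09,0.99,-1.08],[1.1,1.0,-6.4]],[[-3.15,0.61,-1.15],[1.1,1.0,-6.3]],[[-3.18,0.25,-1.21],[1.1,1.0,-6.4]],[[-3.17,-0.13,-1.27],[1.1,1.0,-6.4]],[[-3.1,-0.51,-1.32],[1.1,1.0,-6.4]],[[-3.01,-0.88,-1.36],[1.1,1.0,-6.3]]]
```

>>> drive_tool([
  [[-0.85,3.3,-0.6],[1.1,1.0,-6.4]],
  [[-1.2,3.15,-0.6],[1.1,1.0,-6.4]],
  [[-1.55,3.0,-0.6],[1.1,1.0,-6.4]],
  [[-1.85,2.8,-0.7],[1.1,1.0,-6.4]],
  [[-2.15,2.6,-0.8],[1.1,1.0,-6.4]],
  [[-2.4,2.3,-0.8],[1.1,1.0,-6.4]],
  [[-2.65,2.0,-0.9],[1.1,1.0,-6.4]],
  [[-2.8,1.7,-1.0],[1.1,1.0,-6.4]],
  [[-2.95,1.35,-1.0],[1.1,1.0,-6.4]],
  [[-3.1,1.0,-1.1],[1.1,1.0,-6.4]],
  [[0,0,0],[0,0,0]],
  [[0,0,0],[0,0,0]],
], claw=0)

```text
clock: 14.5
position: [556.9, 78.0, 375.8]
ee_rot: [-0.599, 0.791, -0.098, -0.076]
contact_force: [-0.0, -0.1, -0.1]
gripper_width: -0.2
grasp_force: 0.0
```

```bash
python3 - <<'E'
from lidplan import *
P,Q=cur(); print(arm.read_state()["joints"].round(2))
P1,R1=pose(T0,40); rows(P,Q,np.array([*P1[:2],385]),R1,40,7)
E
```

```text
[ 0.53  0.24  0.02  0.21 -1.48 -0.84]
5 rows  d 168.9 deg 32.4
[[[-3.17,0.59,-1.01],[1.2,1.0,-6.3]],[[-3.2,0.21,-1.06],[1.1,1.0,-6.3]],[[-3.18,-0.15,-1.13],[1.2,1.0,-6.3]],[[-3.12,-0.53,-1.17],[1.2,1.1,-6.3]],[[-3.02,-0.89,-1.22],[1.1,1.0,-6.3]]]
```

>>> drive_tool([
  [[-3.17,0.6,-1.0],[1.2,1.0,-6.3]],
  [[-3.2,0.2,-1.05],[1.1,1.0,-6.3]],
  [[-3.2,-0.15,-1.1],[1.2,1.0,-6.3]],
  [[-3.1,-0.5,-1.15],[1.2,1.1,-6.3]],
  [[-3.0,-0.9,-1.2],[1.1,1.0,-6.3]],
  [[0,0,0],[0,0,0]],
  [[0,0,0],[0,0,0]],
  [[0,0,0],[0,0,0]],
])

```text
clock: 15.3
position: [572.3, 243.1, 385.9]
ee_rot: [0.788, -0.591, 0.14, 0.103]
contact_force: [1.0, -0.4, 1.2]
gripper_width: 0.4
grasp_force: 0.0
```

```bash
python3 - <<'E'
from lidplan import *
P,Q=cur(); print(arm.read_state()["joints"].round(2),P.round(1))
P1,R1=pose(T0,40); A=rows(P,Q,P1,R1,25,6)
P2,R2=pose(T0,4); rows(*A,P2,R2,12,6)
E
```

```text
[ 0.79  0.36  0.15  0.31 -1.53 -0.54] [572.3 243.1 385.9]
4 rows  d 87.5 deg 0.2
[[[-0.82,0.0,2.03],[0,0,-0.1]],[[-0.81,0.0,2.03],[0,0,0]],[[-0.82,0,2.03],[0,0,-0.1]],[[-0.82,0,2.02],[0,0,0]]]
4 rows  d 36.1 deg 0.1
[[[0.62,0,0.66],[0,0,0]],[[0.62,0,0.65],[0,0,0]],[[0.61,0,0.66],[0,0,0]],[[0.62,0,0.66],[0,0,0]]]
```

>>> drive_tool([
  [[-0.8,0,2.0],[0,0,0]],
  [[-0.8,0,2.0],[0,0,0]],
  [[-0.8,0,2.0],[0,0,0]],
  [[-0.85,0,2.1],[0,0,0]],
  [[0.3,0,0.3],[0,0,0]],
  [[0.6,0,0.65],[0,0,0]],
  [[0.6,0,0.65],[0,0,0]],
  [[0.4,0,0.4],[0,0,0]],
  [[0,0,0],[0,0,0]],
  [[0,0,0],[0,0,0]],
])

```text
clock: 16.3
position: [578.9, 223.7, 287.1]
ee_rot: [0.789, -0.59, 0.14, 0.103]
contact_force: [0.7, 0.1, -0.5]
gripper_width: 0.0
grasp_force: 0.0
```

```bash
python3 - <<'E'
from lidplan import *
from bench import get_image
P,Q=cur(); print(arm.read_state()["joints"].round(2),P.round(1),"target",pose(T0,9)[0].round(1))
A=chain(P,Q,[pose(T0-.05*i) for i in range(1,13)]); print(A[0].round(1))
c=[]
for n,o in (("scene",(290,70)),("top",(200,140))):
    d=get_image(n)["img"][:,:,::-1]; c.append(cv2.resize(np.ascontiguousarray(d[o[1]:o[1]+120,o[0]:o[0]+100]),None,fx=4,fy=4,interpolation=cv2.INTER_CUBIC))
cv2.imwrite("pics/lid.png",cv2.convertScaleAbs(np.hstack(c),alpha=1.4,beta=15))
E
```

```text
[ 0.76  0.39 -0.05  0.32 -1.3  -0.59] [578.9 223.7 287.1] target [579.5 219.4 284.5]
[[[1.64,0.07,1.48],[-0.2,-1.5,-0.1]],[[0.69,-0.0,0.47],[0.0,-1.6,-0.0]],[[0.68,-0.0,0.47],[0.0,-1.5,-0.0]],[[0.67,-0.0,0.49],[0.0,-1.5,-0.0]],[[0.66,-0.01,0.51],[0.0,-1.6,-0.0]],[[0.64,0.0,0.52],[0.0,-1.5,-0.0]],[[0.64,0.0,0.53],[0.0,-1.5,-0.0]],[[0.62,0.0,0.55],[0.0,-1.6,-0.0]],[[0.6,0.0,0.55],[0.0,-1.5,-0.0]],[[0.59,0.0,0.58],[0.0,-1.6,-0.0]],[[0.58,0.0,0.58],[0.0,-1.5,-0.0]],[[0.57,-0.0,0.59],[0.0,-1.5,-0.0]]]
[606.4 128.7 234.8]
```

View pics/lid.png

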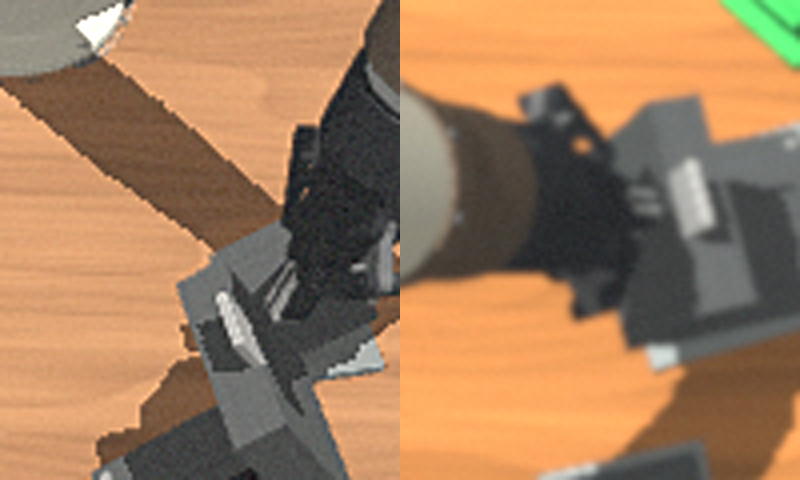

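The fingertips stand behind the tab, at about (285,285) in the left half. I'll push along the arc.

>>> drive_tool([
  [[0.8,0,0.75],[-0.1,-0.8,0]],
  [[0.8,0,0.75],[0,-0.8,0]],
  [[0.7,0,0.47],[0,-1.5,0]],
  [[0.68,0,0.47],[0,-1.5,0]],
  [[0.67,0,0.49],[0,-1.5,0]],
  [[0.66,0,0.5],[0,-1.6,0]],
  [[0.64,0,0.52],[0,-1.5,0]],
  [[0.64,0,0.53],[0,-1.5,0]],
  [[0,0,0],[0,0,0]],
])

```text
clock: 17.3
position: [597.6, 158.6, 258.8]
ee_rot: [0.797, -0.598, 0.065, 0.048]
contact_force: [-0.6, -0.3, -0.2]
gripper_width: 0.0
grasp_force: 0.0
```

```bash
cat > next.py <<'E'
import sys
from lidplan import *
from scipy.optimize import minimize_scalar
P,Q=cur(); s=arm.read_state()
o=minimize_scalar(lambda t:np.linalg.norm(pose(t)[0]-P),bounds=(-.1,1.7),method="bounded"); th=o.x
print("theta",th.round(3),"dist",round(o.fun,1),"force",s["contact_force"].round(1),"joints",s["joints"].round(2))
M_=R.from_rotvec([0,th,0]).as_matrix(); print("force in lid",((M@M_).T@s["contact_force"]).round(1),"pos err lid",((M@M_).T@(P-pose(th)[0])).round(1))
st,n=float(sys.argv[1]),int(sys.argv[2]); chain(P,Q,[pose(th-st*i) for i in range(1,n+1)])
E
python3 next.py 0.06 11
```

```text
theta 1.267 dist 0.3 force [-0.6 -0.3 -0.2] joints [ 0.59  0.37 -0.06  0.17 -1.19 -0.37]
force in lid [ 0.   0.7 -0.3] pos err lid [ 0.3 -0.  -0.1]
[[[0.75,0.0,0.64],[0.0,-2.2,-0.2]],[[0.72,-0.0,0.68],[0.0,-1.8,-0.0]],[[0.7,-0.0,0.7],[0.0,-1.9,-0.0]],[[0.67,-0.0,0.72],[0.0,-1.8,-0.0]],[[0.66,-0.0,0.73],[0.0,-1.9,-0.0]],[[0.63,-0.0,0.75],[0.0,-1.8,-0.0]],[[0.61,-0.0,0.76],[0.0,-1.8,-0.0]],[[0.59,-0.01,0.78],[0.0,-1.9,-0.0]],[[0.57,0.0,0.8],[0.0,-1.8,-0.0]],[[0.54,0.0,0.8],[0.0,-1.9,-0.0]],[[0.52,0.0,0.82],[0.0,-1.8,-0.0]]]
```

>>> drive_tool([
  [[0.75,0,0.64],[0,-2.0,-0.1]],
  [[0.72,0,0.68],[0,-1.9,0]],
  [[0.7,0,0.7],[0,-1.9,0]],
])

```text
clock: 17.6
position: [604.3, 137.0, 242.1]
ee_rot: [0.801, -0.598, 0.024, 0.018]
contact_force: [0.0, 1.2, 1.9]
gripper_width: 0.3
grasp_force: 1.1
```

```bash
python3 next.py 0.06 10; python3 - <<'E'
from lidplan import *
from bench import get_image
# compare change w.r.t. the first picture and grey mean of the tab's end / block's free end quads at candidate angles
for n in ("scene","top"):
    g=cv2.cvtColor(get_image(n)["img"],cv2.COLOR_RGB2GRAY)
    for th in (1.63,1.5,1.4,1.3,1.2,1.1,1.0,.9):
        m=np.zeros_like(g); cv2.fillPoly(m,[np.int32(proj(n,lid([*p[:3],th],[(-142,25,2),(-142,60,2),(-142,60,32),(-142,25,32)])).round())],255)
        t=np.zeros_like(g); cv2.fillPoly(t,[np.int32(proj(n,lid([*p[:3],th],[(-142,-60,2),(-142,-30,2),(-142,-30,32),(-142,-60,32)])).round())],255)
        print(n,th,[(round(g[k>0].mean()),round(g[k>0].std())) for k in (m,t)])
E
```

```text
theta 1.096 dist 0.5 force [0.  1.2 1.9] joints [ 0.51  0.38 -0.05  0.06 -1.16 -0.25]
force in lid [-0.1 -0.3  2.2] pos err lid [ 0.4 -0.3 -0.1]
[[[0.71,0.03,0.68],[-0.0,-1.6,0.0]],[[0.66,0.0,0.73],[-0.0,-1.9,0.0]],[[0.64,0.0,0.75],[-0.0,-1.8,0.0]],[[0.61,0.0,0.76],[-0.0,-1.9,0.0]],[[0.59,0.01,0.77],[-0.0,-1.8,0.0]],[[0.57,-0.0,0.8],[-0.0,-1.8,0.0]],[[0.55,-0.0,0.8],[-0.0,-1.9,0.0]],[[0.52,-0.0,0.82],[-0.0,-1.8,0.0]],[[0.5,-0.0,0.83],[-0.0,-1.9,0.0]],[[0.48,0.0,0.84],[-0.0,-1.8,0.0]]]
scene 1.63 [(53, 22), (74, 2)]
scene 1.5 [(47, 30), (74, 2)]
scene 1.4 [(37, 30), (73, 2)]
scene 1.3 [(23, 17), (69, 9)]
scene 1.2 [(31, 17), (58, 13)]
scene 1.1 [(50, 21), (45, 9)]
scene 1.0 [(68, 28), (40, 8)]
scene 0.9 [(72, 27), (36, 3)]
top 1.63 [(74, 3), (81, 16)]
top 1.5 [(67, 13), (76, 12)]
top 1.4 [(56, 18), (75, 12)]
top 1.3 [(41, 14), (77, 17)]
top 1.2 [(34, 5), (78, 18)]
top 1.1 [(35, 8), (82, 17)]
top 1.0 [(47, 11), (87, 14)]
top 0.9 [(56, 2), (86, 11)]
```

```bash
python3 - <<'E'
from lidplan import *
from bench import get_image
for n in ("scene","top"):
    g=cv2.cvtColor(get_image(n)["img"],cv2.COLOR_RGB2GRAY); g0=cv2.imread(f"pics/{n}0.png",0)
    for nm,y0,y1 in (("far",25,62),("near",-62,-30)):
      for x in (-142,-100,-60):
        P=np.int32(proj(n,lid(p,[(x,y0,2),(x,y1,2),(x,y1,32),(x,y0,32)])).round()); m=np.zeros_like(g); cv2.fillPoly(m,[P],255)
        print(n,nm,x,"now",round(g[m>0].mean()),"before",round(g0[m>0].mean()))
# best-matching lid angle from lid side edges (near side outline) by gradient strength
    gm=cv2.magnitude(cv2.Sobel(g,cv2.CV_32F,1,0),cv2.Sobel(g,cv2.CV_32F,0,1))
    sc=[]
    for th in np.arange(.8,1.66,.04):
        m=np.zeros_like(g); L=lambda a,b:cv2.line(m,*[tuple(map(int,u.round())) for u in proj(n,lid([*p[:3],th],[a,b]))],255,1)
        L((-140,-65,0),(0,-65,0)); L((-140,-65,34),(0,-65,34)); L((-140,-65,0),(-140,-65,34)); L((-140,65,0),(-140,65,34)); L((-140,-65,34),(-140,-30,34)); L((-140,-65,0),(-140,-30,0))
        sc.append((round(th,2),round(float(gm[m>0].mean()))))
    print(sc)
E
```

```text
scene far -142 now 52 before 75
scene far -100 now 51 before 76
scene far -60 now 68 before 68
scene near -142 now 74 before 68
scene near -100 now 74 before 50
scene near -60 now 74 before 44
[(np.float64(0.8), 32), (np.float64(0.84), 23), (np.float64(0.88), 21), (np.float64(0.92), 23), (np.float64(0.96), 28), (np.float64(1.0), 30), (np.float64(1.04), 33), (np.float64(1.08), 70), (np.float64(1.12), 82), (np.float64(1.16), 55), (np.float64(1.2), 41), (np.float64(1.24), 33), (np.float64(1.28), 29), (np.float64(1.32), 35), (np.float64(1.36), 29), (np.float64(1.4), 27), (np.float64(1.44), 26), (np.float64(1.48), 23), (np.float64(1.52), 21), (np.float64(1.56), 22), (np.float64(1.6), 24), (np.float64(1.64), 29)]
top far -142 now 72 before 66
top far -100 now 74 before 62
top far -60 now 74 before 57
top near -142 now 80 before 69
top near -100 now 119 before 65
top near -60 now 169 before 57
[(np.float64(0.8), 45), (np.float64(0.84), 44), (np.float64(0.88), 43), (np.float64(0.92), 42), (np.float64(0.96), 44), (np.float64(1.0), 45), (np.float64(1.04), 45), (np.float64(1.08), 45), (np.float64(1.12), 45), (np.float64(1.16), 46), (np.float64(1.2), 47), (np.float64(1.24), 49), (np.float64(1.28), 49), (np.float64(1.32), 50), (np.float64(1.36), 49), (np.float64(1.4), 52), (np.float64(1.44), 48), (np.float64(1.48), 48), (np.float64(1.52), 51), (np.float64(1.56), 54), (np.float64(1.6), 55), (np.float64(1.64), 61)]
```

The lid is following: the scene edges fit best at about 1.11, and the tool path says 1.10. I'll keep pushing.

>>> drive_tool([
  [[0.7,0,0.68],[0,-1.7,0]],
  [[0.66,0,0.73],[0,-1.9,0]],
  [[0.64,0,0.75],[0,-1.8,0]],
  [[0.61,0,0.76],[0,-1.9,0]],
  [[0.59,0,0.77],[0,-1.8,0]],
  [[0.57,0,0.8],[0,-1.8,0]],
  [[0.55,0,0.8],[0,-1.9,0]],
  [[0.52,0,0.82],[0,-1.8,0]],
])

```text
clock: 18.6
position: [617.3, 94.7, 179.2]
ee_rot: [0.798, -0.595, -0.077, -0.058]
contact_force: [-0.6, 0.3, 2.6]
gripper_width: -0.1
grasp_force: 0.8
```

```bash
python3 next.py 0.06 9
```

```text
theta 0.618 dist 1.1 force [-0.6  0.3  2.6] joints [ 0.32  0.46  0.01 -0.22 -1.12  0.07]
force in lid [0.2 0.5 2.6] pos err lid [ 0.8 -0.8 -0.2]
[[[0.57,0.08,0.79],[-0.0,-1.7,0.1]],[[0.47,-0.0,0.84],[-0.0,-1.9,0.0]],[[0.45,0.0,0.85],[-0.0,-1.8,0.0]],[[0.43,0.0,0.87],[-0.0,-1.9,0.0]],[[0.4,0.0,0.87],[-0.0,-1.8,0.0]],[[0.38,0.0,0.88],[-0.0,-1.9,0.0]],[[0.35,0.0,0.89],[-0.0,-1.8,0.0]],[[0.32,0.0,0.9],[-0.0,-1.9,0.0]],[[0.3,0.0,0.91],[-0.0,-1.8,0.0]]]
```

>>> drive_tool([
  [[0.5,0.04,0.8],[0,-1.8,0]],
  [[0.47,0.04,0.84],[0,-1.9,0]],
  [[0.45,0,0.85],[0,-1.8,0]],
  [[0.43,0,0.87],[0,-1.9,0]],
  [[0.4,0,0.87],[0,-1.8,0]],
  [[0.38,0,0.88],[0,-1.9,0]],
  [[0.35,0,0.89],[0,-1.8,0]],
  [[0,0,0],[0,0,0]],
])

```text
clock: 19.4
position: [619.0, 82.8, 111.7]
ee_rot: [0.784, -0.585, -0.167, -0.123]
contact_force: [-0.2, 0.2, -0.0]
gripper_width: 0.0
grasp_force: 0.0
```

```bash
python3 next.py 0.02 10
```

```text
theta 0.187 dist 1.0 force [-0.2  0.2 -0. ] joints [ 0.18  0.57  0.05 -0.46 -1.15  0.32]
force in lid [ 0.2  0.1 -0.1] pos err lid [ 0.1  1.  -0. ]
[[[0.12,-0.1,0.29],[0.2,-0.9,-0.1]],[[0.11,0.0,0.3],[-0.0,-0.6,0.0]],[[0.11,0.0,0.3],[-0.0,-0.6,0.0]],[[0.1,0.0,0.3],[-0.0,-0.6,0.0]],[[0.1,0.0,0.3],[-0.0,-0.6,0.0]],[[0.1,0.0,0.31],[-0.0,-0.7,0.0]],[[0.1,0.0,0.3],[-0.0,-0.6,0.0]],[[0.09,0.0,0.3],[-0.0,-0.6,0.0]],[[0.09,0.0,0.31],[-0.0,-0.6,0.0]],[[0.07,0.0,0.31],[-0.0,-0.2,0.0]]]
```

>>> drive_tool([
  [[0.12,0,0.3],[0,-0.8,0]],
  [[0.11,0,0.3],[0,-0.6,0]],
  [[0.11,0,0.3],[0,-0.6,0]],
  [[0.1,0,0.3],[0,-0.6,0]],
  [[0.1,0,0.3],[0,-0.6,0]],
  [[0.1,0,0.3],[0,-0.6,0]],
  [[0.1,0,0.3],[0,-0.6,0]],
  [[0.05,0,0.2],[0,-0.5,0]],
])

```text
clock: 20.2
position: [618.6, 86.2, 88.7]
ee_rot: [0.776, -0.579, -0.2, -0.149]
contact_force: [-1.8, -1.2, 1.9]
gripper_width: -0.1
grasp_force: 0.7
```

```bash
python3 next.py 0.01 6
```

```text
theta 0.04 dist 0.6 force [-1.8 -1.2  1.9] joints [ 0.14  0.62  0.07 -0.55 -1.17  0.4 ]
force in lid [0.4 2.1 1.9] pos err lid [ 0.5  0.4 -0.1]
[[[0.09,-0.04,0.14],[0.0,-0.1,0.0]],[[0.05,0.0,0.15],[0.0,-0.3,0.0]],[[0.04,0.0,0.15],[0.0,-0.3,0.0]],[[0.05,0.0,0.15],[0.0,-0.4,0.0]],[[0.03,0.0,0.16],[0.0,0.0,0.0]],[[0.03,0.0,0.16],[0.0,0.0,0.0]]]
```

Nearly shut, with about 6 mm left at the tab. I'll press on in small steps until the force rises.

>>> drive_tool([
  [[0.06,0,0.15],[0,-0.3,0]],
  [[0.05,0,0.15],[0,-0.3,0]],
  [[0.04,0,0.1],[0,-0.3,0]],
])

```text
clock: 20.5
position: [618.6, 86.8, 84.9]
ee_rot: [0.775, -0.578, -0.206, -0.154]
contact_force: [-0.9, 0.0, 1.2]
gripper_width: 0.2
grasp_force: 0.7
```

>>> drive_tool([
  [[0.03,0,0.1],[0,0,0]],
  [[0.02,0,0.1],[0,0,0]],
])

```text
clock: 20.7
position: [618.6, 87.2, 82.9]
ee_rot: [0.775, -0.578, -0.206, -0.154]
contact_force: [0.3, -1.4, 2.1]
gripper_width: -0.1
grasp_force: 0.7
```

>>> drive_tool([
  [[0,0,0.08],[0,0,0]],
  [[0,0,0.05],[0,0,0]],
])

```text
clock: 20.9
position: [618.5, 87.6, 82.0]
ee_rot: [0.775, -0.578, -0.205, -0.154]
contact_force: [-0.7, -3.1, 3.1]
gripper_width: 0.0
grasp_force: 2.0
```

>>> drive_tool([
  [[0,0,0.06],[0,0,0]],
  [[0,0,0.06],[0,0,0]],
  [[0,0,0],[0,0,0]],
])

```text
clock: 21.2
position: [618.4, 87.6, 81.9]
ee_rot: [0.775, -0.578, -0.205, -0.154]
contact_force: [-0.9, -4.6, 6.2]
gripper_width: -0.0
grasp_force: 3.6
```

>>> drive_tool([
  [[0,0,0.06],[0,0,0]],
  [[0,0,0.06],[0,0,0]],
  [[0,0,0],[0,0,0]],
])

```text
clock: 21.5
position: [618.5, 87.6, 81.9]
ee_rot: [0.775, -0.577, -0.205, -0.154]
contact_force: [-1.3, -5.7, 10.6]
gripper_width: 0.4
grasp_force: 5.6
```

```bash
python3 next.py 0.01 3
```

```text
theta -0.004 dist 0.4 force [-1.3 -5.7 10.6] joints [ 0.14  0.63  0.07 -0.56 -1.17  0.42]
force in lid [ 0.9  2.8 11.7] pos err lid [ 0.3  0.1 -0.1]
[[[0.07,-0.01,0.15],[-0.1,-0.3,0.1]],[[0.03,-0.0,0.16],[0.0,-0.0,0.0]],[[0.03,-0.0,0.16],[0.0,-0.0,0.0]]]
```

The lid has stopped at θ ≈ 0 with the force rising past 11 N, so it is shut. I'll back off and check by image measurements, since the viewing allowance is used up.

>>> drive_tool([
  [[0,0,-0.3],[0,0,0]],
  [[0,0,-1],[0,0,0]],
  [[0,0,-2],[0,0,0]],
  [[0,0,-3],[0,0,0]],
  [[0,0,-4],[0,0,0]],
  [[0,0,-4],[0,0,0]],
  [[0,0,-4],[0,0,0]],
  [[0,0,-3],[0,0,0]],
  [[0,0,0],[0,0,0]],
  [[0,0,0],[0,0,0]],
])

```text
clock: 22.5
position: [648.0, -12.4, 264.8]
ee_rot: [0.774, -0.578, -0.206, -0.155]
contact_force: [-0.4, 0.3, -0.1]
gripper_width: -0.1
grasp_force: 0.0
```

```bash
python3 - <<'E'
from lidplan import *
from bench import get_image
print(cur()[0].round(1))
for n in ("scene","top"):
    im=get_image(n)["img"]; g=cv2.cvtColor(im,cv2.COLOR_RGB2GRAY); cv2.imwrite(f"pics/{n}_end.png",im[:,:,::-1])
    gm=cv2.magnitude(cv2.Sobel(g,cv2.CV_32F,1,0),cv2.Sobel(g,cv2.CV_32F,0,1)); sc=[]
    for th in np.arange(-.04,.2,.02):
        m=np.zeros_like(g)
        for a,b in (((-140,-65,34),(0,-65,34)),((-140,-65,34),(-140,-25,34)),((-140,25,34),(-140,65,34)),((-170,-20,34),(-170,20,34)),((-140,65,34),(0,65,34)),((0,-65,34),(0,65,34))):
            cv2.line(m,*[tuple(map(int,u.round())) for u in proj(n,lid([*p[:3],th],[a,b]))],255,1)
        sc.append((float(round(th,2)),round(float(gm[m>0].mean()))))
    print(n,"lid",sc)
    hsv=cv2.cvtColor(im,cv2.COLOR_RGB2HSV); m=np.zeros_like(g); cv2.fillPoly(m,[np.int32(proj(n,tray(q,[(58,43,8),(58,-43,8),(-58,-43,8),(-58,43,8)])).round())],255)
    b=np.uint8((m>0)&(hsv[:,:,1]<70)); yx=np.argwhere(b)[:,::-1].astype(np.float32)
    print(n,"tray grey px",len(yx),cv2.minAreaRect(yx) if len(yx)>4 else "", "expected", proj(n,tray(q,[(0,0,16),(40,23,16),(-40,-23,16)])).round(1).tolist())
    # old bracket & others: change since start
    d=cv2.absdiff(g,cv2.imread(f"pics/{n}0.png",0)); print(n,"changed components",[s.tolist() for s in cv2.connectedComponentsWithStats(np.uint8(cv2.medianBlur(d,5)>30))[2][1:] if s[4]>25])
E
```

```text
[648.  -12.4 264.8]
scene lid [(-0.04, 103), (-0.02, 95), (0.0, 102), (0.02, 105), (0.04, 88), (0.06, 79), (0.08, 64), (0.1, 63), (0.12, 48), (0.14, 43), (0.16, 43), (0.18, 39)]
scene tray grey px 380 ((192.0, 183.0), (24.0, 16.0), 90.0) expected [[192.2, 182.6], [199.5, 192.9], [185.2, 172.6]]
scene changed components [[83, 0, 214, 227, 16958], [289, 0, 54, 95, 1703], [335, 137, 21, 24, 177], [355, 162, 25, 41, 456], [321, 165, 41, 46, 787], [303, 182, 11, 18, 97], [299, 207, 22, 23, 250]]
top lid [(-0.04, 67), (-0.02, 69), (0.0, 60), (0.02, 64), (0.04, 66), (0.06, 67), (0.08, 68), (0.1, 63), (0.12, 63), (0.14, 63), (0.16, 65), (0.18, 55)]
top tray grey px 671 ((429.4639892578125, 224.552001953125), (40.249229431152344, 23.255109786987305), 79.69515228271484) expected [[433.2, 223.9], [423.1, 211.8], [443.2, 236.2]]
top changed components [[252, 51, 358, 349, 32965], [340, 88, 26, 23, 430], [245, 165, 31, 62, 663], [282, 169, 43, 54, 491], [268, 180, 10, 18, 118], [293, 187, 11, 16, 97], [420, 186, 34, 29, 855], [363, 198, 8, 25, 120], [426, 216, 8, 19, 90], [269, 226, 41, 12, 237], [602, 351, 38, 49, 975]]
```

The edges fit a shut lid, and the bracket's grey patch in the tray is centred where expected, at (192,183). The arm is clear, so I'll hand in.

```bash
python3 -c "
from bench import arm
print(arm.job_done())"
```

```text
the job is handed in; nothing more can be done
None
```

I handed the job in at about 22.6 s: the bracket was lifted straight out and lowered flat, rib up, into the empty tray, then the lid was pushed shut until it stopped at 0 rad. The end state was checked from sensor readings and image measurements, not a viewed picture, and no verdict came back.

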